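# Lay the second course of packing blocks in half-lap on the trolley

### The job

On the tool trolley, one course of dark steel packing blocks already lies along the blue corner stop. Lay the second course in front of it, staggered by half a block: slide the short copper half block up against the first course and into the corner against the short bar of the stop, and the long brass block up against the first course right beside it, so that it bridges the joint between the first two dark blocks. Slide the blocks flat on the trolley top, never lifting or tipping them, leave the first course where it is, and do not disturb the tape measure, the grey case or the jar.

Things in the scene. Friction and masses are not known exactly. Their poses are not given: they have to be found in the camera images.
- stop: Blue L-shaped corner stop bolted to the trolley top, bars 16 mm thick, 20 mm high. Origin: its inner corner, z = 0. Long bar: inner face x = 0, y from +16 to -260 mm, on the side away from the robot. Short bar: inner face y = 0, x from 0 to -100 mm. Blocks lie at negative x and y: first course x 0 to -41, joints at y -81, -161; second course: half block centre x -61, y -20, brass x -61, y -80 mm.
- half_block: Copper half block, 40 x 40 mm, 25 mm high, upright edges rounded 3 mm, 0.25 to 0.45 kg, loose, flat on the trolley top. Origin: centre of its underside; x, y along its sides. Starts robot-side of the first course, 130 to 160 mm from the long bar, turned up to 0.4 rad from the stop; it or the brass block is the nearer to the short bar (95 to 125 mm), the other at 205 to 230 mm.
- full_block: Brass full-length block, 80 mm long (its y) x 40 mm wide (its x) x 25 mm high, 0.5 to 0.8 kg, loose, flat on the trolley top, starting in front of the first course like the half block, turned up to 0.4 rad from the stop. Origin: centre of its underside, z up.
- laid_a: Dark steel packing block of the first course, 80 mm long (its y) x 40 mm wide (its x) x 25 mm high, about 0.62 kg, loose, lying flat against the long bar of the stop. Origin: centre of its underside. The one nearest the short bar.
- laid_b: Dark steel packing block of the first course, 80 mm long (its y) x 40 mm wide (its x) x 25 mm high, about 0.62 kg, loose, lying flat against the long bar of the stop. Origin: centre of its underside. The middle one.
- laid_c: Dark steel packing block of the first course, 80 mm long (its y) x 40 mm wide (its x) x 25 mm high, about 0.62 kg, loose, lying flat against the long bar of the stop. Origin: centre of its underside. The one farthest from the short bar.
- tape_measure: Bystander: yellow tape measure with black discs, 65 mm (its x) x 38 mm x 50 mm high, standing outside the corner stop on the far side of the short bar. Origin: centre of its underside.
- tin_case: Bystander: grey flat metal case, 80 mm (its x) x 110 mm x 36 mm high, lying to the left (+y) of the work, on the robot side. Origin: centre of its underside.
- jar: Bystander: white jar with red lid, 60 mm diameter, 75 mm high, to the right (-y) of the work. Origin: centre of its underside.
There are look-alikes about, which are no part of the job. Several things have the shape of the half_block; the one meant has the colours described above. Of the things that look like the full_block, take the one that is farthest to the robot's left at the start.

How it is judged:
By the outcome, as a careful person would: the job done as asked, in the order asked, and still so for the second after the job is handed in, with the robot touching nothing.
It also fails if it takes over 72 s, if anything falls off the work surface, if the arm or the gripper's body presses on something with over 40 N, if the wrist force passes 120 N, or if a joint passes its speed limit or range.

### The arm

A 6-joint arm with a two-finger parallel gripper is mounted at the origin on the work surface. World frame = base frame: x ahead of the robot, y to its left, z up, the work surface at z = 0. Lengths are in mm, angles in degrees, forces in N, time in s.
With the tool pointing down it reaches from about 325 to 875 mm from the base axis. Payload 4.4 kg.
Tool frame: the origin (TCP) lies at the very end of the fingers, on their centre line; the grasp point (between the pads) lies 19 mm behind it; z points along the fingers, y is the line along which they close (so a half turn about z gives the same grasp; the last joint's range is limited). The gripper opens to 85 mm and grips with 20 to 120 N. Pads are 22 mm wide; open, the fingers measure 114 mm over their backs; the gripper's body (76 mm by 85 mm) begins 54 mm behind the grasp point. The pads swing forward as they close: fully open they stand 13 mm farther back than shut.
Start: joints at [-79.383, 11.837, 88.321, -0, 79.842, -8.623], TCP at [189.464, -542.891, 231.282] pointing down, gripper open.
Joint ranges: [-156.59, 156.59], [-49.26, 127.26], [12.9, 141.05], [-63.56, 243.56], [4.71, 150.69], [-161.64, 161.64]. Speed limits (degrees/s): [159.86, 159.86, 180, 180, 180, 180].

### API

Orientations are given as [roll, pitch, yaw] about the fixed x, y, z axes, in that order (R = Rz(yaw) Ry(pitch) Rx(roll)).
In Python, from rig import ctrl gives the robot as it stands. The module is installed in compiled form; this text tells all that it offers.
- The arm moves only by the tool jog_arm, never from a script. Its argument "deltas" is a list of rows, each a list of 3 entries, a list of its own where there are three numbers: the shift along the tool's x, y, z each as a share of 25 mm, from -1 to 1, then the turn about the tool's z as a share of 0.1 rad, from -1 to 1, then the closure, from 0 (fully open) to 1 (shut). In form: [[[x, y, z], roll, hand], ...]. A call has 1 to 10 rows; each row shifts and turns the commanded pose from where the row before left it, along the tool's axes as they then stand; what a row does not reach is not made up. A row lasts 1/10 s, in which the tool goes at most 50 mm and 8.59 degrees, less where a joint would pass 70% of its speed; a pose out of reach is approached as far as the arm can. A call with a number of a shift or a turn outside -1 to 1 is refused whole. A call with a gripper value outside its range is refused whole. The fingers move at their own pace and stop on an object; "squeeze" is the grip in N (left out, the last holds). Time passes only in rows, so rows that do not move let the fingers close. It gives the time, the measured TCP pose, the force, the opening and the grip force at its end, in the units of the state.
- ctrl.sense(): the state, without advancing time (a new reading comes with each control period).
- ctrl.read_camera(name): name is "scene" or "side" or "wrist"; returns a dict with "frame" (480x640x3 uint8, red, green, blue), "K" (3x3 intrinsics, pixels), "world_from_camera" (4x4, takes a point from camera to world coordinates). Camera axes: x right, y down, z forward; pixel columns grow to the right and rows downward; lengths in mm; the calibration is good to about 2 mm. A picture is of the moment at which its call begins. There is no depth.
- ctrl.hand_in(): hands the job in; it is judged then, once.
The state is a dict: "clock": time; "joints": joint angles; "joint_velocities": joint speeds; "tau": joint torques, N m; "tcp_pos": TCP position; "orientation": TCP orientation; "ft_force": force on the tool from outside, world axes, zero at the start; "torque": the same for the moment, N m; "finger_gap": finger opening in mm; "grasp_force": force on a finger pad.
Only numpy, scipy, OpenCV 4.12 (cv2) and the standard library are available. Lean on these libraries where they do the work, as an engineer would, in place of code of your own. Each camera call takes 0.05 s, during which the arm holds its last target. There are 200 camera calls.

## Working session

There is one attempt and no reset: what is moved stays moved. The work goes in short steps, Python scripts to look and compute and a tool call to move; the robot and the scene stay as the last step left them, time stands still between calls to the robot, and variables do not carry over. Pictures are saved under pics/ and viewed, at most 10 in all, crops included, and the job is handed in when it is done.

Besides the shell and the picture viewer there is one more tool, called after "Emit:" as name([rows], argument=value, ...), one row to a line, values as JSON. jog_arm: Moves the arm, as the interface text tells. Its arguments: {"type":"object","properties":{"deltas":{"type":"array"},"squeeze":{"type":"number"}},"required":["deltas"]}

```bash
mkdir -p pics; python3 - <<'E'
from rig import ctrl
import cv2,numpy as np
for n in("scene","side"):
    d=ctrl.read_camera(n);cv2.imwrite(f"pics/{n}0.png",d["frame"][:,:,::-1]);np.savez(f"{n}0.npz",**d)
    print(n,d["K"].round(1).tolist(),d["world_from_camera"].round(3).tolist())
print(ctrl.sense())
E
```

```text
scene [[456.2, 0.0, 316.9], [0.0, 456.2, 243.3], [0.0, 0.0, 1.0]] [[-0.338, 0.69, -0.64, 1118.454], [0.941, 0.256, -0.222, 163.077], [0.011, -0.677, -0.736, 716.41], [0.0, 0.0, 0.0, 1.0]]
side [[438.3, 0.0, 330.1], [0.0, 438.3, 243.0], [0.0, 0.0, 1.0]] [[0.809, -0.421, 0.41, 223.831], [-0.587, -0.568, 0.577, -499.623], [-0.011, -0.708, -0.707, 600.27], [0.0, 0.0, 0.0, 1.0]]
{'clock': 0.1, 'joints': array([-7.93817555e+01,  1.18808954e+01,  8.83967885e+01,  7.77549236e-04,
        7.98419052e+01, -8.62222290e+00]), 'joint_velocities': array([ 0.02658852,  0.07488323, -0.16484438,  0.02191415, -0.1117371 ,
        0.1143078 ]), 'tau': array([-2.40988775e-04, -3.84087467e+01, -2.92548323e+01, -2.23383722e-04,
        4.83219206e-03,  5.25356356e-06]), 'tcp_pos': array([ 189.35513943, -542.20225693,  230.22528043]), 'orientation': array([-1.79881877e+02, -1.86850773e-02,  1.92403102e+01]), 'ft_force': array([-0.17160209, -0.55861051, -0.12961565]), 'torque': array([-0.0007233 , -0.00961842, -0.01230651]), 'grasp_force': 0.0, 'finger_gap': 85.35098081163906}
```

View pics/scene0.png

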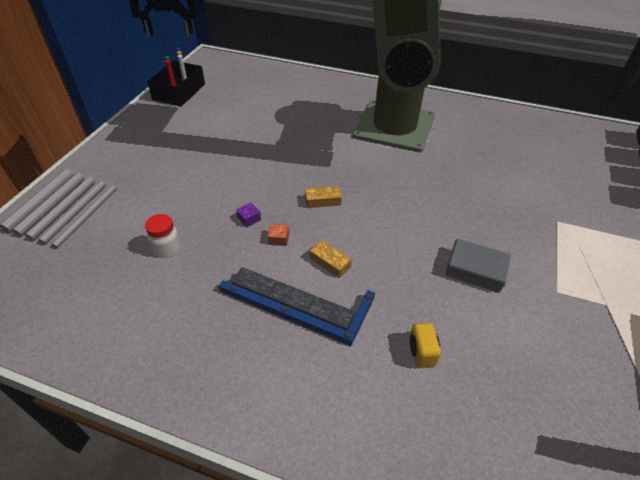

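View pics/side0.png

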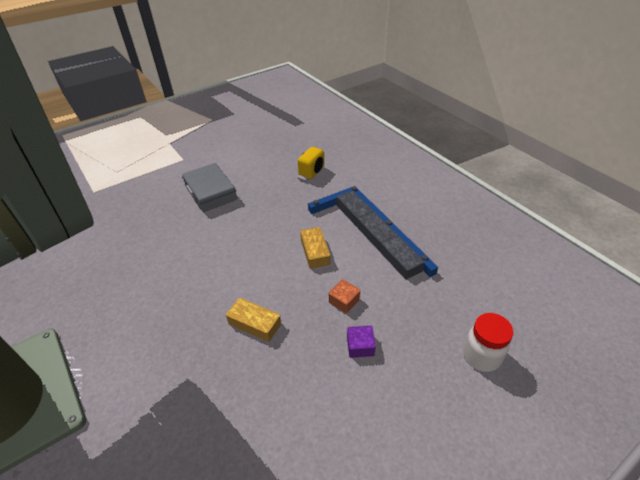

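```bash
cat > h.py <<'E'
import cv2,numpy as np
X0,Y0,S=200,-500,2   # rectified image: col=(x-X0)*S, row=(y-Y0)*S
W,H=1200,1400
def rect(img,d,z):
    K,T=d["K"],d["world_from_camera"]; P=K@np.linalg.inv(T)[:3]
    Hm=P@np.array([[1/S,0,X0],[0,1/S,Y0],[0,0,z],[0,0,1.]])
    return cv2.warpPerspective(img,Hm,(W,H),flags=cv2.INTER_LINEAR|cv2.WARP_INVERSE_MAP)
RNG=dict(brass=((14,120,90),(28,255,255)),copper=((2,110,90),(12,255,255)),blue=((105,120,40),(125,255,255)),grey=((95,20,50),(118,90,140)),purple=((130,100,40),(150,255,255)))
def mask(d,c):
    return cv2.inRange(cv2.cvtColor(d["frame"],cv2.COLOR_RGB2HSV),*RNG[c])
def world(p): return np.asarray(p,float)/S+[X0,Y0]
def blobs(ds,c,z,amin=300):
    m=np.full((H,W),255,np.uint8)
    for d in ds: m&=cv2.morphologyEx((rect(mask(d,c),d,z)>127).astype(np.uint8)*255,cv2.MORPH_CLOSE,np.ones((9,9)))
    out=[]
    for k in cv2.findContours(m,cv2.RETR_EXTERNAL,cv2.CHAIN_APPROX_NONE)[0]:
        if cv2.contourArea(k)/S/S<amin: continue
        r=cv2.minAreaRect(k); b=world(cv2.boxPoints(r)); e=b[1]-b[0];f=b[2]-b[1]
        L=e if np.hypot(*e)>np.hypot(*f) else f
        out.append((c,world(r[0]).round(1).tolist(),(np.array(r[1])/S).round(1).tolist(),"long axis deg",round(float(np.degrees(np.arctan2(L[1],L[0]))%180),1)))
    return out
E
python3 - <<'E'
from h import *
sc,si=[dict(np.load(f"{n}0.npz")) for n in("scene","side")]
for c in("brass","copper","purple"):
    for o in blobs([sc,si],c,25): print(o)
for n,d in(("scene",sc),("side",si)):
    m=rect(mask(d,"blue"),d,20)>127
    m=m.astype(np.uint8); k,l,st,_=cv2.connectedComponentsWithStats(m)
    i=max((i for i in range(1,k) if 50<st[i][0] and st[i][0]+st[i][2]<W-10),key=lambda i:st[i][4]); print(n,st[i])
    p=world(np.argwhere(l==i)[:,::-1]); q=p
    for _ in range(12):
        vx,vy,x,y=cv2.fitLine(q.astype(np.float32),cv2.DIST_HUBER,0,.01,.01).ravel()
        if vy<0:vx,vy=-vx,-vy
        nn=np.array([vy,-vx]) # stop +x
        u=np.array([vx,vy]); t=(p-[x,y])@nn; q=p[abs(t)<14]
    s=(p-[x,y])@u; 
    # edges of the long bar per station
    ss=np.arange(s.min()+20,s.max()-45,5)
    lo=[t[(abs(s-a)<1)&(abs(t)<20)].min() for a in ss]; hi=[t[(abs(s-a)<1)&(abs(t)<20)].max() for a in ss]
    for nm,e in(("inner",lo),("outer",hi)):
        c=np.polyfit(ss,e,1); r=e-np.polyval(c,ss); c=np.polyfit(ss[abs(r)<2],np.array(e)[abs(r)<2],1)
        print(nm,"stop yaw",np.degrees(np.arctan2(vy,vx)+0-c[0]).round(2)-90,"offset at s=0",c[1].round(1))
    sb=p[t<-35]; tt=t[t<-35]; s2=s[t<-35]
    print("short bar s lo/hi",[ (s2[abs(tt-a)<1].min().round(1),s2[abs(tt-a)<1].max().round(1)) for a in(-45,-60,-75,-90) if (abs(tt-a)<1).any()],"tmin",t.min(), "smin/max",s.min(),s.max(),"org",x,y,"nn",nn)
v=np.rot90(rect(sc["frame"],sc,25)[200:1200:2,200:1200:2],1)
E
```

```text
('brass', [654.8, 189.8], [19.5, 44.5], 'long axis deg', 0.0)
('brass', [535.2, -10.5], [80.7, 39.8], 'long axis deg', 69.1)
('brass', [362.7, -87.1], [40.6, 81.0], 'long axis deg', 117.7)
('copper', [509.6, -136.4], [40.0, 40.4], 'long axis deg', 106.2)
('purple', [476.6, -221.9], [41.1, 39.6], 'long axis deg', 59.0)
scene [  783   628   251   570 28898]
inner stop yaw -5.390000000000001 offset at s=0 -11.7
outer stop yaw -5.650000000000006 offset at s=0 13.0
short bar s lo/hi [(np.float64(119.1), np.float64(136.8)), (np.float64(120.2), np.float64(137.2)), (np.float64(120.3), np.float64(137.3)), (np.float64(120.4), np.float64(137.0))] tmin -110.7666687134203 smin/max -139.43321922339965 138.08621106750797 org 689.84393 -47.48858 nn [ 0.9952565  -0.09728561]
side [ 761 1118  230   75 9437]
inner stop yaw -92.86 offset at s=0 -13.5
outer stop yaw -103.2 offset at s=0 23.0
short bar s lo/hi [] tmin -21.078552030345236 smin/max -52.440832628681164 63.53114332370569 org 631.66345 78.803375 nn [ 0.10562283 -0.9944063 ]
```

Scene: brass candidates at (330,258) and (323,197), copper at (278,234), and the stop's inner corner near (350,320). The rectified sizes match the spec (80.7x39.8 and 40x40.4). Farthest left is the brass at (535,-10). Stop origin is about (690,73), yaw -5.4°.

Emit:
jog_arm([
  [[0, 0, 0], 0.53, 0],
  [[0.84, -0.6, 0], 0, 0],
  [[0.84, -0.6, 0], 0, 0],
  [[0.84, -0.6, 0], 0, 0],
  [[0.84, -0.6, 0], 0, 0],
  [[0.84, -0.6, 0], 0, 0],
  [[0.84, -0.6, 0], 0, 0],
  [[0.84, -0.6, 0], 0, 0],
  [[0.84, -0.6, 0], 0, 0],
  [[0.84, -0.6, 0], 0, 0],
], squeeze=25)

```text
clock: 1.1
tcp_pos: [333.6, -359.3, 230.8]
orientation: [-179.9, 0.0, 16.2]
ft_force: [0.3, 0.0, 0.4]
finger_gap: 85.4
grasp_force: 0.0
```

Emit:
jog_arm([
  [[0.84, -0.6, 0], 0, 0],
  [[0.84, -0.6, 0], 0, 0],
  [[0.84, -0.6, 0], 0, 0],
  [[0.84, -0.6, 0], 0, 0],
  [[0.84, -0.6, 0], 0, 0],
  [[0.84, -0.6, 0], 0, 0],
  [[0.84, -0.6, 0], 0, 0],
  [[0.84, -0.6, 0], 0, 0],
  [[0.84, -0.6, 0], 0, 0],
  [[0.84, -0.6, 0], 0, 0],
])

```text
clock: 2.1
tcp_pos: [493.3, -156.8, 230.8]
orientation: [-180.0, 0.0, 16.2]
ft_force: [0.7, -0.0, 0.1]
finger_gap: 85.5
grasp_force: 0.0
```

Emit:
jog_arm([
  [[0.84, -0.6, 0], 0, 0],
  [[0, 0, 1], 0, 0],
  [[0, 0, 1], 0, 0],
  [[0, 0, 1], 0, 0],
  [[0, 0, 1], 0, 0],
  [[0, 0, 1], 0, 0],
  [[0, 0, 0], 0, 0],
  [[0, 0, 0], 0, 0],
  [[0, 0, 0], 0, 0],
])

```text
clock: 3.0
tcp_pos: [510.2, -138.1, 107.8]
orientation: [179.9, -0.1, 16.2]
ft_force: [0.6, -0.6, -0.3]
finger_gap: 85.1
grasp_force: 0.0
```

Emit:
jog_arm([
  [[0, 0, 1], 0, 0],
  [[0, 0, 1], 0, 0],
  [[0, 0, 1], 0, 0],
  [[0, 0, 1], 0, 0],
  [[0, 0, 0], 0, 0],
  [[0, 0, 0], 0, 1],
  [[0, 0, 0], 0, 1],
  [[0, 0, 0], 0, 1],
  [[0, 0, 0], 0, 1],
  [[0, 0, 0], 0, 1],
])

```text
clock: 4.0
tcp_pos: [510.4, -137.8, 8.2]
orientation: [179.9, -0.1, 16.2]
ft_force: [-1.6, 1.8, 5.5]
finger_gap: 39.4
grasp_force: 27.0
```

Emit:
jog_arm([
  [[0, 0, 0], 0, 1],
  [[0, 0, 0], 0, 1],
  [[0, 0, 0], 0, 1],
])

```text
clock: 4.3
tcp_pos: [510.4, -137.8, 8.2]
orientation: [179.9, -0.1, 16.2]
ft_force: [-0.6, 1.8, 6.6]
finger_gap: 39.3
grasp_force: 27.0
```

```bash
python3 - <<'E'
from rig import ctrl
from h import *
s,w=ctrl.read_camera("side"),ctrl.read_camera("wrist")
cv2.imwrite("pics/a.png",np.hstack([s["frame"][150:450,200:500],cv2.resize(w["frame"],(400,300))])[:,:,::-1])
a=ctrl.sense();print(a["tcp_pos"],a["ft_force"],a["finger_gap"],a["orientation"])
E
```

```text
[ 510.37827806 -137.77705095    8.18442305] [-1.25523558  2.76374415  5.9568293 ] 39.3588381462581 [ 1.79927080e+02 -1.36573625e-01  1.61971068e+01]
```

View pics/a.png

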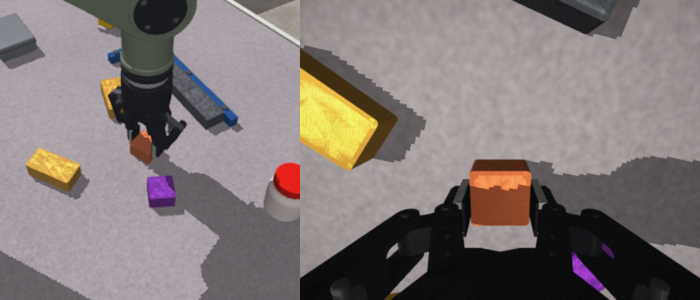

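Emit:
jog_arm([
  [[0, 0, 0], 0.5, 1],
  [[0, 0, 0], 0.8, 1],
  [[0, 0, 0], 0.9, 1],
  [[0, 0, 0], 0.9, 1],
  [[0, 0, 0], 0.67, 1],
  [[0, 0, 0], 0, 1],
  [[0.4, 0, 0], 0, 1],
  [[0.5, 0, 0], 0, 1],
  [[0.5, 0, 0], 0, 1],
  [[0.5, 0, 0], 0, 1],
])

```text
clock: 5.4
tcp_pos: [554.8, -142.2, 8.2]
orientation: [180.0, 0.3, -5.4]
ft_force: [-9.9, 1.0, 14.5]
finger_gap: 39.6
grasp_force: 27.8
```

Emit:
jog_arm([
  [[0.5, 0, 0], 0, 1],
  [[0.5, 0, 0], 0, 1],
  [[0.4, 0, 0], 0, 1],
  [[0.3, 0, 0], 0, 1],
  [[0, 0, 0], 0, 1],
  [[0, 0, 0], 0, 1],
])

```text
clock: 6.0
tcp_pos: [599.8, -146.7, 8.2]
orientation: [179.9, -0.1, -5.4]
ft_force: [-2.0, -0.1, 5.5]
finger_gap: 39.4
grasp_force: 26.9
```

```bash
cat >> h.py <<'E'
O=np.array([689.9,72.9]);YAW=-5.4
ex=np.array([np.cos(np.radians(YAW)),np.sin(np.radians(YAW))]);ey=np.array([-ex[1],ex[0]])
def stopf(p): d=np.asarray(p)[:2]-O; return np.round([d@ex,d@ey],1)
E
python3 - <<'E'
from rig import ctrl
from h import *
a=ctrl.sense();print(a["tcp_pos"],stopf(a["tcp_pos"]),a["ft_force"],a["finger_gap"],a["orientation"])
d=ctrl.read_camera("scene")
print(blobs([d],"copper",25,100))
m=cv2.cvtColor(d["frame"],cv2.COLOR_RGB2BGR)
c=m[190:350,200:400];cv2.imwrite("pics/b.png",cv2.resize(c,None,fx=4,fy=3.7))
E
```

```text
[ 599.76390694 -146.6685768     8.22977161] [ -69.1 -227.1] [-1.95527841 -0.12877232  5.51068602] 39.38403007878621 [ 1.79936686e+02 -1.29003987e-01 -5.37710560e+00]
[('copper', [603.5, -142.3], [56.4, 42.6], 'long axis deg', 74.9)]
```

View pics/b.png

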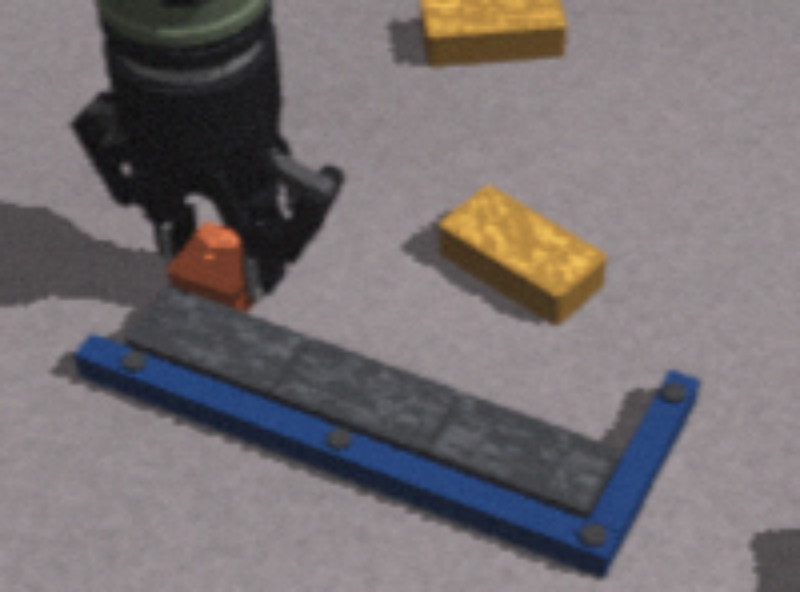

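The copper is gripped at crop (210,265), square to the course with a small gap. The course is intact and the brass clear of the lane.

Emit:
jog_arm([
  [[0, -0.4, 0], 0, 1],
  [[0, -0.8, 0], 0, 1],
  [[0, -0.8, 0], 0, 1],
  [[0, -0.8, 0], 0, 1],
  [[0, -0.8, 0], 0, 1],
  [[0, -0.8, 0], 0, 1],
  [[0, -0.8, 0], 0, 1],
  [[0, -0.8, 0], 0, 1],
  [[0, -0.7, 0], 0, 1],
  [[0, -0.4, 0], 0, 1],
])

```text
clock: 7.05
tcp_pos: [617.1, 31.0, 8.2]
orientation: [179.9, -0.2, -5.3]
ft_force: [-0.6, -6.2, 6.3]
finger_gap: 39.4
grasp_force: 26.9
```

Emit:
jog_arm([
  [[0, 0, 0], 0, 1],
  [[0.15, 0, 0], 0, 1],
  [[0.1, 0, 0], 0, 1],
  [[0, 0, 0], 0, 1],
])

```text
clock: 7.45
tcp_pos: [620.1, 31.8, 8.2]
orientation: [-179.9, 0.2, -5.4]
ft_force: [-8.8, 2.6, 13.6]
finger_gap: 39.2
grasp_force: 27.8
```

Emit:
jog_arm([
  [[0, 0, 0], 0, 1],
  [[0, 0, 0], 0, 1],
  [[0.08, 0, 0], 0, 1],
  [[0, 0, 0], 0, 1],
  [[0, 0, 0], 0, 1],
])

```text
clock: 7.95
tcp_pos: [621.7, 31.5, 8.2]
orientation: [-179.9, 0.2, -5.4]
ft_force: [-9.3, 1.9, 14.6]
finger_gap: 39.6
grasp_force: 27.9
```

Emit:
jog_arm([
  [[0, 0, 0], 0, 0.42],
  [[0, 0, 0], 0, 0.42],
  [[0, 0, 0], 0, 0.42],
  [[0, 0, 0], 0, 0.42],
])

```text
clock: 8.35
tcp_pos: [623.4, 30.0, 5.9]
orientation: [-180.0, 0.0, -5.4]
ft_force: [-0.5, -1.0, -0.7]
finger_gap: 49.2
grasp_force: 0.0
```

Emit:
jog_arm([
  [[0, 0, -0.6], 0, 0.42],
  [[0, 0, -1], 0, 0.42],
  [[0, 0.5, 0], 0, 1],
  [[0, 1, 0], 0, 1],
  [[0, 0, 0], 0, 1],
  [[0, 0, 0], 0, 1],
  [[0, 0, 0], 0, 1],
  [[0, 0, 0.8], 0, 1],
  [[0, 0, 0.7], 0, 1],
  [[0, 0, 0], 0, 1],
])

```text
clock: 9.35
tcp_pos: [616.7, -6.4, 5.0]
orientation: [-180.0, 0.4, -5.4]
ft_force: [-0.9, -0.5, -1.1]
finger_gap: -0.2
grasp_force: 0.0
```

```bash
python3 - <<'E'
from rig import ctrl
from h import *
a=ctrl.sense();print(a["tcp_pos"],stopf(a["tcp_pos"]),a["ft_force"],a["finger_gap"],a["orientation"])
d=ctrl.read_camera("scene")
for o in blobs([d],"copper",25,100)+blobs([d],"brass",25,2000): print(o,stopf(o[1]))
m=cv2.cvtColor(d["frame"],cv2.COLOR_RGB2BGR)
c=m[230:350,250:400];cv2.imwrite("pics/c.png",cv2.resize(c,None,fx=5,fy=5))
E
```

```text
[616.66683623  -6.42234968   5.04020998] [-65.4 -85.9] [-0.94968771 -0.53854703 -1.08742877] -0.21440662480994657 [-179.96988376    0.43788333   -5.35629443]
('copper', [623.9, 33.2], [46.4, 42.9], 'long axis deg', 82.7) [-62.  -45.7]
```

View pics/c.png

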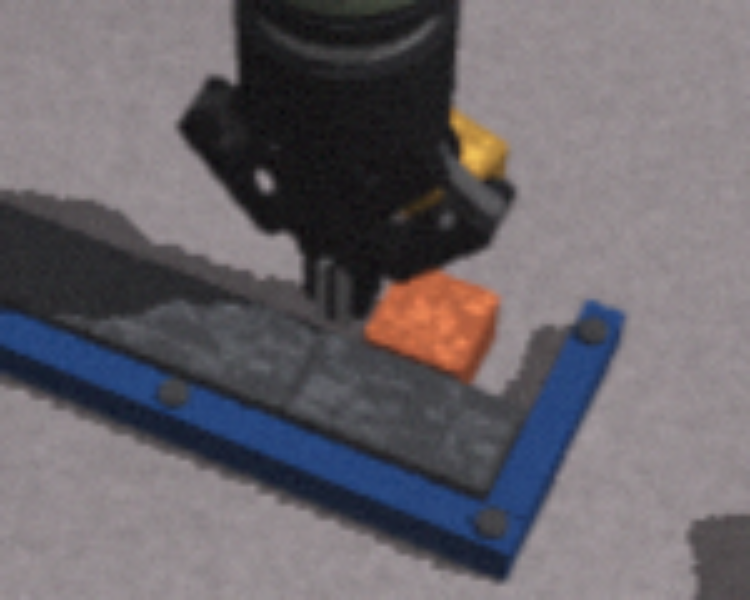

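Copper at crop (435,325), on the course's front edge and about 25 mm off the short bar. The shut fingers stand beside it at (340,300).

Emit:
jog_arm([
  [[0.04, -0.2, 0], 0, 1],
  [[0, -0.2, 0], 0, 1],
  [[0, -0.2, 0], 0, 1],
  [[0, -0.2, 0], 0, 1],
  [[0, -0.2, 0], 0, 1],
  [[0, -0.1, 0], 0, 1],
  [[0, 0, 0], 0, 1],
  [[0, 0, 0], 0, 1],
])

```text
clock: 10.2
tcp_pos: [623.7, 20.3, 8.9]
orientation: [-180.0, -0.0, -5.4]
ft_force: [0.7, -1.0, 0.4]
finger_gap: 0.1
grasp_force: 0.0
```

Emit:
jog_arm([
  [[0, -0.08, 0], 0, 1],
  [[0, -0.08, 0], 0, 1],
  [[0, 0, 0], 0, 1],
])

```text
clock: 10.5
tcp_pos: [624.1, 23.7, 8.9]
orientation: [180.0, -0.0, -5.4]
ft_force: [-0.5, -2.1, 0.9]
finger_gap: 0.2
grasp_force: 0.9
```

Emit:
jog_arm([
  [[0, -0.06, 0], 0, 1],
  [[0, 0, 0], 0, 1],
])

```text
clock: 10.7
tcp_pos: [624.3, 25.2, 8.9]
orientation: [180.0, -0.0, -5.4]
ft_force: [-0.1, -2.0, 1.3]
finger_gap: 0.4
grasp_force: 1.1
```

Emit:
jog_arm([
  [[0, -0.08, 0], 0, 1],
  [[0, -0.08, 0], 0, 1],
  [[0, 0, 0], 0, 1],
])

```text
clock: 11.0
tcp_pos: [624.2, 26.2, 8.9]
orientation: [179.7, 0.0, -5.3]
ft_force: [-2.1, -11.2, 2.0]
finger_gap: -0.2
grasp_force: 5.6
```

Emit:
jog_arm([
  [[0, -0.08, 0], 0, 1],
  [[0, -0.08, 0], 0, 1],
  [[0, 0, 0], 0, 1],
])

```text
clock: 11.3
tcp_pos: [624.2, 26.4, 9.0]
orientation: [179.4, 0.1, -5.3]
ft_force: [-3.7, -20.4, 4.5]
finger_gap: -0.4
grasp_force: 10.6
```

```bash
python3 - <<'E'
from rig import ctrl
from h import *
a=ctrl.sense();print(a["tcp_pos"],stopf(a["tcp_pos"]),a["ft_force"],a["finger_gap"],a["orientation"])
ds=[ctrl.read_camera(n) for n in("scene","side")]
for o in blobs(ds[:1],"copper",25,100)+blobs(ds[1:],"copper",25,100): print(o,stopf(o[1]))
E
```

```text
[624.15212592  26.43569601   9.00764814] [-61.1 -52.4] [ -3.68403317 -20.40999509   4.4778341 ] -0.35363696197404504 [ 1.79359046e+02  8.72247552e-02 -5.31727677e+00]
('copper', [626.2, 58.7], [41.8, 42.3], 'long axis deg', 174.5) [-62.1 -20.1]
('copper', [608.7, 51.3], [73.6, 32.2], 'long axis deg', 59.8) [-78.8 -29.1]
```

Emit:
jog_arm([
  [[0, 0.4, 0], 0, 1],
  [[0, 0, -0.8], 0, 1],
  [[0, 0, -0.8], 0, 1],
  [[-0.6, -0.6, 0], 0, 1],
  [[-0.7, -0.5, 0], 0, 1],
  [[-0.7, -0.36, 0], 0, 1],
  [[0, 0, 0], 0, 1],
  [[0, 0, 0.8], 0, 1],
  [[0, 0, 0.8], 0, 1],
  [[0, 0, 0], 0, 1],
])

```text
clock: 12.4
tcp_pos: [575.4, 64.6, 6.0]
orientation: [-180.0, 0.3, -5.4]
ft_force: [-0.3, 0.1, 0.2]
finger_gap: -0.0
grasp_force: 0.0
```

Emit:
jog_arm([
  [[0.2, 0, 0], 0, 1],
  [[0.2, 0, 0], 0, 1],
  [[0.1, 0, 0], 0, 1],
  [[0, 0, 0], 0, 1],
])

```text
clock: 12.8
tcp_pos: [591.8, 63.0, 10.0]
orientation: [-180.0, -0.2, -5.4]
ft_force: [0.3, 0.5, 0.0]
finger_gap: 0.0
grasp_force: 0.0
```

Emit:
jog_arm([
  [[0.1, 0, 0], 0, 1],
  [[0.1, 0, 0], 0, 1],
  [[0, 0, 0], 0, 1],
])

```text
clock: 13.1
tcp_pos: [595.1, 62.7, 8.9]
orientation: [-180.0, 0.0, -5.4]
ft_force: [-0.1, -0.0, -0.3]
finger_gap: 0.3
grasp_force: 0.1
```

Emit:
jog_arm([
  [[0.08, 0, 0], 0, 1],
  [[0.08, 0, 0], 0, 1],
  [[0, 0, 0], 0, 1],
])

```text
clock: 13.4
tcp_pos: [597.9, 62.5, 8.4]
orientation: [180.0, 0.2, -5.4]
ft_force: [-5.7, -0.1, 2.8]
finger_gap: -0.0
grasp_force: 2.6
```

Emit:
jog_arm([
  [[0.08, 0, 0], 0, 1],
  [[0.04, 0, 0], 0, 1],
  [[0, 0, 0], 0, 1],
])

```text
clock: 13.7
tcp_pos: [598.1, 62.5, 8.1]
orientation: [180.0, 0.5, -5.4]
ft_force: [-11.3, 0.6, 8.5]
finger_gap: 0.3
grasp_force: 5.6
```

Emit:
jog_arm([
  [[-0.5, 0, 0], 0, 1],
  [[0, 0, -1], 0, 1],
  [[0, 0, -1], 0, 1],
  [[0, 0, -0.8], -1, 0],
  [[0, 0, 0], -1, 0],
  [[0, 0, 0], -1, 0],
  [[0, 0, 0], -1, 0],
  [[0, 0, 0], -1, 0],
  [[0, 0, 0], -1, 0],
  [[0, 0, 0], -1, 0],
])

```text
clock: 14.7
tcp_pos: [591.0, 63.1, 79.2]
orientation: [179.9, -0.2, 34.9]
ft_force: [-0.0, 0.6, 0.2]
finger_gap: 85.6
grasp_force: 0.0
```

Emit:
jog_arm([
  [[0, 0, 0], -1, 0],
  [[0, 0, 0], -1, 0],
  [[0, 0, 0], -1, 0],
  [[0, 0, 0], -1, 0],
  [[0, 0, 0], -1, 0],
  [[0, 0, 0], -1, 0],
  [[-0.9, -0.25, 0], 0, 0],
  [[-0.9, -0.25, 0], 0, 0],
  [[-0.9, -0.25, 0], 0, 0],
  [[-0.8, -0.2, 0], 0, 0],
])

```text
clock: 15.7
tcp_pos: [536.8, -11.1, 79.1]
orientation: [179.8, -0.0, 69.1]
ft_force: [1.0, -0.7, 1.1]
finger_gap: 85.4
grasp_force: 0.0
```

Emit:
jog_arm([
  [[0, 0, 0], 0, 0],
  [[0, 0, 0], 0, 0],
  [[0, 0, 0], 0, 0],
])

```text
clock: 16.0
tcp_pos: [537.4, -9.7, 79.2]
orientation: [179.9, -0.0, 69.1]
ft_force: [0.1, -0.3, 0.2]
finger_gap: 85.3
grasp_force: 0.0
```

```bash
python3 - <<'E'
from rig import ctrl
from h import *
a=ctrl.sense();print(a["tcp_pos"],stopf(a["tcp_pos"]),a["ft_force"],a["finger_gap"],a["orientation"])
ds=[ctrl.read_camera(n) for n in("scene","side")]
for o in blobs(ds[:1],"copper",25,100)+blobs(ds[:1],"brass",25,100)+blobs(ds[1:],"brass",25,1000): print(o,stopf(o[1]))
cv2.imwrite("pics/d.png",cv2.resize(ds[0]["frame"][200:350,230:430],None,fx=4,fy=4)[:,:,::-1])
E
```

```text
[537.35347691  -9.67645075  79.16075726] [-144.1  -96.6] [ 0.14138707 -0.30687354  0.1803002 ] 85.34897267815354 [ 1.79888398e+02 -4.11562244e-02  6.91059131e+01]
('copper', [629.0, 58.5], [41.8, 41.6], 'long axis deg', 84.1) [-59.3 -20.1]
('brass', [660.5, 189.8], [19.5, 59.0], 'long axis deg', 0.0) [-40.3 113.6]
('brass', [542.1, -6.1], [92.2, 51.4], 'long axis deg', 65.7) [-139.7  -92.6]
('brass', [383.6, -108.7], [57.4, 24.3], 'long axis deg', 25.6) [-287.9 -209.6]
('brass', [529.6, -19.9], [102.1, 43.6], 'long axis deg', 69.0) [-150.9 -107.5]
('brass', [359.5, -93.4], [52.0, 90.1], 'long axis deg', 117.7) [-313.3 -196.7]
```

View pics/d.png

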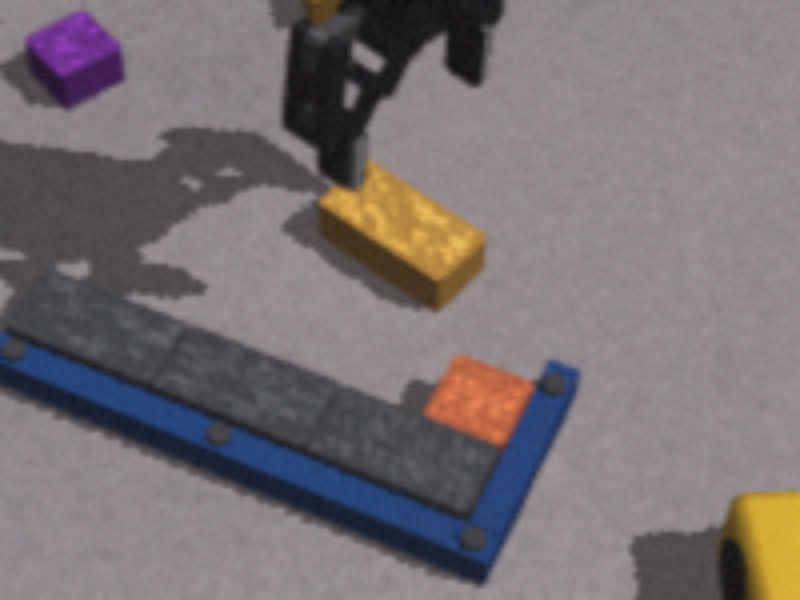

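Copper at crop (480,400) sits flush in the corner against course and short bar, and the first course is unmoved. The open fingers are above the brass at (405,225).

Emit:
jog_arm([
  [[0, 0, 1], 0, 0],
  [[0, 0, 1], 0, 0],
  [[0, 0, 0.85], 0, 0],
  [[0, 0, 0], 0, 0],
  [[0, 0, 0], 0, 1],
  [[0, 0, 0], 0, 1],
  [[0, 0, 0], 0, 1],
  [[0, 0, 0], 0, 1],
  [[0, 0, 0], 0, 1],
  [[0, 0, 0], 0, 1],
])

```text
clock: 17.1
tcp_pos: [537.1, -10.1, 9.0]
orientation: [179.9, -0.0, 69.1]
ft_force: [-1.3, 1.3, 5.6]
finger_gap: 39.2
grasp_force: 28.2
```

Emit:
jog_arm([
  [[0, 0, 0], -0.5, 1],
  [[0, 0, 0], -0.7, 1],
  [[0, 0, 0], -0.8, 1],
  [[0, 0, 0], -0.7, 1],
  [[0, 0, 0], 0, 1],
  [[0, 0, 0], 0, 1],
])

```text
clock: 17.7
tcp_pos: [537.6, -9.9, 9.0]
orientation: [179.8, -0.0, 84.6]
ft_force: [0.3, 1.9, 5.5]
finger_gap: 39.2
grasp_force: 28.1
```

```bash
python3 - <<'E'
from rig import ctrl
from h import *
a=ctrl.sense();print(a["tcp_pos"],stopf(a["tcp_pos"]),a["ft_force"],a["finger_gap"],a["orientation"])
E
```

```text
[537.56820933  -9.89811343   9.03381729] [-143.9  -96.8] [0.33840147 1.89473024 5.46197653] 39.218556863404665 [ 1.79828975e+02 -2.24021136e-02  8.45569966e+01]
```

Emit:
jog_arm([
  [[0.1, 0.3, 0], 0, 1],
  [[0.1, 0.4, 0], 0, 1],
  [[0.1, 0.4, 0], 0, 1],
  [[0.1, 0.5, 0], 0, 1],
  [[0.05, 0.4, 0], 0, 1],
  [[0, 0.3, 0], 0, 1],
  [[0, 0.1, 0], 0, 1],
  [[0, 0, 0], 0, 1],
  [[0, 0, 0], 0, 1],
])

```text
clock: 18.6
tcp_pos: [594.7, -4.4, 9.0]
orientation: [-179.7, 0.0, 84.6]
ft_force: [-10.6, 0.6, 13.3]
finger_gap: 39.4
grasp_force: 29.1
```

Emit:
jog_arm([
  [[0, 0, 0], 0, 0.45],
  [[0, 0, 0], 0, 0.45],
  [[0, 0, 0], 0, 0.45],
  [[0, 0, 0], 0, 0.45],
  [[0, 0, -0.6], 0, 0.45],
  [[0, 0, -1], 0, 0.45],
  [[0, 0, 0], 0, 0.45],
])

```text
clock: 19.3
tcp_pos: [600.7, -5.1, 52.1]
orientation: [179.5, 0.0, 84.6]
ft_force: [1.6, -0.2, 0.3]
finger_gap: 46.8
grasp_force: 0.0
```

```bash
python3 - <<'E'
from rig import ctrl
from h import *
a=ctrl.sense();print(a["tcp_pos"],stopf(a["tcp_pos"]),a["ft_force"],a["finger_gap"],a["orientation"])
ds=[ctrl.read_camera(n) for n in("scene","side")]
for o in blobs(ds[:1],"copper",25,100)+blobs(ds,"brass",25,1000): print(o,stopf(o[1]))
E
```

```text
[600.68348889  -5.07294782  52.12286136] [-81.5 -86. ] [ 1.55777497 -0.19332599  0.28250073] 46.820272658749644 [1.79505774e+02 2.78257190e-02 8.45604685e+01]
('copper', [628.9, 58.3], [42.1, 41.6], 'long axis deg', 84.1) [-59.4 -20.3]
('brass', [594.2, -4.4], [82.5, 40.0], 'long axis deg', 84.3) [-88. -86.]
```

Emit:
jog_arm([
  [[0, 0, 0], 1, 0.45],
  [[0, 0, 0], 1, 0.45],
  [[0, 0, 0], 1, 0.45],
  [[0, 0, 0], 1, 0.45],
  [[0, 0, 0], 1, 0.45],
  [[0, 0, 0], 1, 0.45],
  [[0, 0, 0], 1, 0.45],
  [[0, 0, 0], 1, 0.45],
  [[0, 0, 0], 1, 0.45],
  [[0, 0, 0], 1, 0.45],
])

```text
clock: 20.4
tcp_pos: [595.9, -4.4, 46.4]
orientation: [-179.9, 0.1, 27.0]
ft_force: [-0.1, -0.7, 0.7]
finger_gap: 47.2
grasp_force: 0.0
```

Emit:
jog_arm([
  [[0, 0, 0], 1, 0.45],
  [[0, 0, 0], 1, 0.45],
  [[0, 0, 0], 1, 0.45],
  [[0, 0, 0], 1, 0.45],
  [[0, 0, 0], 1, 0.45],
  [[0, 0, 0], 0.7, 0.45],
  [[-0.9, 0, 0], 0, 0.45],
  [[-1, 0, 0], 0, 0.45],
  [[0, 0, 0], 0, 0.45],
])

```text
clock: 21.3
tcp_pos: [544.6, 0.8, 45.3]
orientation: [-180.0, 0.5, -5.4]
ft_force: [-0.7, 0.4, -0.0]
finger_gap: 46.7
grasp_force: 0.0
```

Emit:
jog_arm([
  [[0, 0, 1], 0, 0.45],
  [[0, 0, 0.75], 0, 0.45],
  [[0, 0, 0], 0, 0.45],
  [[0, 0, 0], 0, 0.45],
])

```text
clock: 21.7
tcp_pos: [549.4, -0.0, 3.3]
orientation: [-180.0, 0.1, -5.4]
ft_force: [0.1, -0.7, 0.7]
finger_gap: 47.1
grasp_force: 0.0
```

```bash
python3 - <<'E'
from rig import ctrl
from h import *
a=ctrl.sense();print(a["tcp_pos"],stopf(a["tcp_pos"]),a["ft_force"],a["finger_gap"],a["orientation"])
E
```

```text
[ 5.49441788e+02 -4.97747086e-02  3.29295864e+00] [-133.   -85.8] [ 0.08211269 -0.68604768  0.72702531] 47.128855648459925 [-1.79994199e+02  7.51417957e-02 -5.40038856e+00]
```

Emit:
jog_arm([
  [[0.2, 0, -0.1], 0, 0.45],
  [[0.3, 0, 0], 0, 0.45],
  [[0.2, 0, 0], 0, 0.45],
  [[0.2, 0, 0], 0, 0.45],
  [[0.2, 0, 0], 0, 0.45],
  [[0.2, 0, 0], 0, 0.45],
  [[0.2, 0, 0], 0, 0.45],
  [[0.1, 0, 0], 0, 0.45],
  [[0, 0, 0], 0, 0.45],
  [[0, 0, 0], 0, 0.45],
])

```text
clock: 22.7
tcp_pos: [589.2, -3.7, 6.4]
orientation: [-180.0, 0.0, -5.4]
ft_force: [-4.5, 0.2, 2.6]
finger_gap: 47.0
grasp_force: 2.1
```

Emit:
jog_arm([
  [[0.08, 0, 0], 0, 0.45],
  [[0.04, 0, 0], 0, 0.45],
  [[0, 0, 0], 0, 0.45],
  [[0, 0, 0], 0, 0.45],
])

```text
clock: 23.1
tcp_pos: [591.1, -3.9, 6.2]
orientation: [-180.0, 0.2, -5.4]
ft_force: [-6.9, 0.3, 4.3]
finger_gap: 46.9
grasp_force: 3.3
```

Emit:
jog_arm([
  [[0.08, 0, 0], 0, 0.45],
  [[0, 0, 0], 0, 0.45],
  [[0, 0, 0], 0, 0.45],
])

```text
clock: 23.4
tcp_pos: [591.4, -3.9, 5.9]
orientation: [-180.0, 0.4, -5.4]
ft_force: [-9.5, 1.4, 7.6]
finger_gap: 46.8
grasp_force: 5.0
```

Emit:
jog_arm([
  [[0.08, 0, 0], 0, 0.45],
  [[0, 0, 0], 0, 0.45],
  [[0, 0, 0], 0, 0.45],
])

```text
clock: 23.7
tcp_pos: [591.5, -4.0, 5.6]
orientation: [180.0, 0.6, -5.4]
ft_force: [-13.5, 0.1, 10.5]
finger_gap: 47.2
grasp_force: 7.1
```

Emit:
jog_arm([
  [[-0.6, 0, 0], 0, 0.45],
  [[0, 0, -1], 0, 0.45],
  [[0, 0, -0.9], 0, 1],
  [[0.5, 0.8, 0], 0, 1],
  [[0.6, 0.9, 0], 0, 1],
  [[0.5, 0.9, 0], 0, 1],
  [[0, 0, 0], 0, 1],
  [[0, 0, 0.9], 0, 1],
  [[0, 0, 0.8], 0, 1],
  [[0, 0, 0], 0, 1],
])

```text
clock: 24.7
tcp_pos: [612.8, -70.5, 8.2]
orientation: [-179.9, 0.3, -5.4]
ft_force: [-0.6, 0.3, -0.4]
finger_gap: -0.0
grasp_force: 0.0
```

```bash
python3 - <<'E'
from rig import ctrl
from h import *
a=ctrl.sense();print(a["tcp_pos"],stopf(a["tcp_pos"]),a["ft_force"],a["finger_gap"],a["orientation"])
d=ctrl.read_camera("scene")
for o in blobs([d],"copper",25,100)+blobs([d],"brass",25,500): print(o,stopf(o[1]))
E
```

```text
[612.77504606 -70.45882681   8.2488717 ] [ -63.3 -150. ] [-0.55757147  0.32578067 -0.40363132] -0.014083650360876308 [-179.93287104    0.29682989   -5.39658786]
('copper', [628.9, 58.1], [42.5, 41.6], 'long axis deg', 84.1) [-59.3 -20.5]
('brass', [661.2, 189.7], [60.5, 19.5], 'long axis deg', 0.0) [-39.6 113.6]
('brass', [622.6, -6.2], [84.3, 41.7], 'long axis deg', 84.3) [-59.6 -85.1]
('brass', [374.3, -81.2], [66.4, 82.8], 'long axis deg', 117.9) [-299.7 -183.1]
```

Emit:
jog_arm([
  [[0, -0.2, 0], 0, 1],
  [[0, -0.2, 0], 0, 1],
  [[0, -0.12, 0], 0, 1],
  [[0, 0, 0], 0, 1],
  [[0, -0.08, 0], 0, 1],
  [[0, 0, 0], 0, 1],
])

```text
clock: 25.35
tcp_pos: [617.8, -57.7, 12.5]
orientation: [179.9, -0.1, -5.4]
ft_force: [-0.4, -5.3, 3.2]
finger_gap: 0.1
grasp_force: 2.3
```

Emit:
jog_arm([
  [[0, -0.08, 0], 0, 1],
  [[0, 0, 0], 0, 1],
  [[0, 0, 0], 0, 1],
])

```text
clock: 25.65
tcp_pos: [617.9, -55.9, 12.5]
orientation: [179.9, -0.1, -5.4]
ft_force: [-0.8, -5.6, 3.8]
finger_gap: 0.1
grasp_force: 2.6
```

Emit:
jog_arm([
  [[0, -0.06, 0], 0, 1],
  [[0, 0, 0], 0, 1],
  [[0, 0, 0], 0, 1],
])

```text
clock: 25.95
tcp_pos: [618.0, -54.6, 12.4]
orientation: [179.9, -0.1, -5.4]
ft_force: [-0.4, -6.5, 2.9]
finger_gap: -0.0
grasp_force: 2.8
```

Emit:
jog_arm([
  [[0, -0.06, 0], 0, 1],
  [[0, 0, 0], 0, 1],
  [[0, 0, 0], 0, 1],
])

```text
clock: 26.25
tcp_pos: [618.1, -53.5, 12.5]
orientation: [179.9, -0.1, -5.4]
ft_force: [-1.1, -7.4, 4.2]
finger_gap: 0.0
grasp_force: 3.4
```

Emit:
jog_arm([
  [[0, -0.06, 0], 0, 1],
  [[0, 0, 0], 0, 1],
  [[0, 0, 0], 0, 1],
])

```text
clock: 26.55
tcp_pos: [618.1, -53.4, 12.5]
orientation: [179.7, -0.1, -5.4]
ft_force: [-1.1, -10.8, 4.6]
finger_gap: -0.2
grasp_force: 5.2
```

Emit:
jog_arm([
  [[0, -0.06, 0], 0, 1],
  [[0, 0, 0], 0, 1],
  [[0, 0, 0], 0, 1],
])

```text
clock: 26.85
tcp_pos: [618.2, -53.3, 12.5]
orientation: [179.6, -0.1, -5.4]
ft_force: [-1.5, -13.3, 4.2]
finger_gap: 0.2
grasp_force: 7.0
```

Emit:
jog_arm([
  [[0, 0.5, 0], 0, 1],
  [[0, 0, -1], 0, 1],
  [[0, 0, -1], 0, 1],
  [[-1, 0.5, -1], 0, 1],
  [[-1, 0.5, -1], 0, 1],
  [[-1, 0.5, -0.5], 0, 1],
  [[-1, 0.5, 0], 0, 1],
  [[-1, 0.5, 0], 0, 1],
  [[-1, 0.5, 0], 0, 1],
  [[0, 0, 0], 0, 1],
])

```text
clock: 27.85
tcp_pos: [456.2, -120.9, 122.6]
orientation: [-179.8, 0.2, -5.5]
ft_force: [-0.2, 0.5, -0.0]
finger_gap: -0.3
grasp_force: 0.0
```

```bash
python3 - <<'E'
from rig import ctrl
from h import *
ds=[ctrl.read_camera(n) for n in("scene","side")]
for o in blobs(ds,"copper",25,100)+blobs(ds,"brass",25,500): print(o,stopf(o[1]))
a=cv2.resize(ds[0]["frame"][240:350,210:390],(800,489));cv2.imwrite("pics/e.png",a[:,:,::-1])
E
```

```text
('copper', [628.2, 57.2], [37.0, 39.7], 'long axis deg', 175.9) [-59.9 -21.4]
('brass', [622.3, -1.2], [81.2, 40.3], 'long axis deg', 84.3) [-60.3 -80.1]
('brass', [362.7, -87.2], [40.6, 81.3], 'long axis deg', 117.7) [-310.7 -190.2]
```

View pics/e.png

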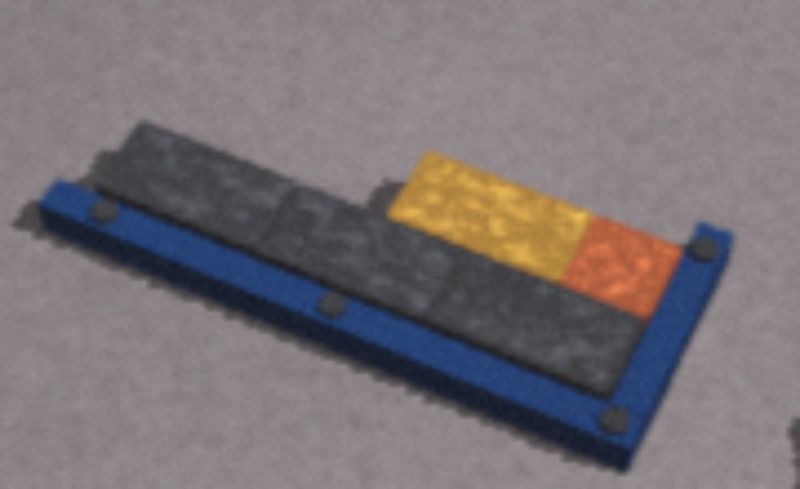

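The view shows copper at (620,265) tight in the corner and brass at (490,215) flush beside it. The brass bridges the joint, and the first course is unmoved.

```bash
python3 -c "
from rig import ctrl
print(ctrl.hand_in())"
```

```text
the job is handed in; nothing more can be done
None
```

The second course is laid and handed in at about 28 s: copper half block in the corner, brass block beside it bridging the first joint, both flush in the last picture, with the first course unmoved.

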